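# Set out the fondue lazy Susan

### The arm

A 6-joint arm with a two-finger parallel gripper is mounted at the origin on the work surface. World frame = base frame: x ahead of the robot, y to its left, z up, the work surface at z = 0. Lengths are in mm, angles in rad, forces in N, time in s.
With the tool pointing down it reaches from about 300 to 775 mm from the base axis. Payload 14.6 kg.
Tool frame: the origin (TCP) lies between the finger pads; the fingertips stand ahead of it and the grasp point (between the pads) lies 11 mm behind it (manip.finger_overhang is the z of the fingertips in the tool frame, in mm); z points along the fingers, y is the line along which they close (so a half turn about z gives the same grasp; the last joint's range is limited). The gripper opens to 94 mm and grips with 3 to 60 N. Pads are 16 mm wide; open, the fingers measure 119 mm over their backs; the gripper's body (75 mm by 177 mm) begins 78 mm behind the grasp point.
Start: joints at [-1.29, 0.3, 1.521, -0, 1.321, -0.067], TCP at [187.449, -517.061, 213.446] pointing down, gripper open.
Joint ranges: [-3.03, 3.03], [-0.79, 2.21], [0.23, 2.52], [-1.04, 4.18], [0, 3.07], [-2.55, 2.55]. Speed limits (rad/s): [2.22, 2.22, 2.57, 3.14, 3.14, 3.14].

### API

Orientations are given as [roll, pitch, yaw] about the fixed x, y, z axes, in that order (R = Rz(yaw) Ry(pitch) Rx(roll)).
In Python, from cell import manip gives the robot as it stands.
- The arm moves only by the tool jog_arm, never from a script. Its argument "series" is a list of rows, each a list of 7 numbers: the shift along the world's x, y, z as a fraction of full scale, then the turn, a rotation vector about the world's x, y, z as a fraction of full scale, then the closure, from 0 (fully open) to 1 (shut). In form: [[dx, dy, dz, wx, wy, wz, fingers], ...]. A call has 1 to 8 rows; each row is the pose to reach, as a shift and turn from the pose commanded when the call began; what a row does not reach only later rows make up. Full scale, the value 1, is 120 mm for a shift and 90 degrees for a turn. A row lasts 1/12 s, in which the tool goes at most 41.7 mm and 7.16 degrees, less where a joint would pass 70% of its speed; a pose out of reach is approached as far as the arm can. A call with a number of a shift or a turn outside -1 to 1 is refused whole. A call with a gripper value outside its range is refused whole. The fingers move at their own pace and stop on an object; "grip_force" is the grip in N (left out, the last holds). Time passes only in rows, so rows that repeat a pose let the fingers close. It gives the time, the measured TCP pose, the force, the opening and the grip force at its end, in the units of the state.
- manip.read_state(): the state, without advancing time (a new reading comes with each control period).
- manip.camera(name): name is "scene" or "top" or "wrist"; returns a dict with "frame" (480x640x3 uint8, red, green, blue), "vfov" (degrees; the focal length in pixels is half the picture's height over the tangent of half this angle, whatever the lens; pixels are square), "cx", "cy" (the principal point, pixels), "k1" (the pictures are not rectified: a ray, as slopes to the right and down, at radius r is drawn at 1 + k1 r^2 times it, then the intrinsics apply), "R" (3x3) and "t" (3): a world point X has camera coordinates R X + t; the wrist camera has in their place "hand_eye" (4x4, takes a point from camera to tool coordinates, whose origin is the TCP and whose axes are the flange's). Camera axes: x right, y down, z forward; pixel columns grow to the right and rows downward; lengths in mm; the calibration is good to about 2 mm. A picture is of the moment at which its call begins: read the wrist's pose just before it. There is no depth.
- manip.sign_off(): hands the job in; it is judged then, once.
The state is a dict: "clock": time; "joints": joint angles; "qd": joint speeds; "effort": joint torques, N m; "eef_pos": TCP position; "eef_rot": TCP orientation; "wrist_force": force on the tool from outside, world axes, zero at the start; "moment": the same for the moment, N m; "finger_gap": finger opening in mm; "finger_force": force on a finger pad.
Only numpy, scipy, OpenCV 4.12 (cv2) and the standard library are available. Lean on these libraries where they do the work, as an engineer would, in place of code of your own. Each camera call takes 0.05 s, during which the arm holds its last target. There are 200 camera calls.

### The job

Set out the white and steel fondue set on its wooden lazy Susan: the burner standing in the ring at the centre with its snuffer cap on its neck, the white bowl in the other round ring, the white oblong dish flat inside the oblong frame, and the white-handled fork lying lengthwise between the two rails, either way round, with its handle in the rest. Set the china down gently, without dropping it, and leave the blue pieces where they are: they belong to another set.

Things in the scene. Friction and masses are not known exactly. Their poses are not given: they have to be found in the camera images.
- turntable: Wooden lazy Susan top, 300 mm dia, top face 30 above the counter, turns stiffly. Origin: centre of top face, z up. On it, in its frame (mm): burner ring at (0,0), inner dia 80; bowl ring at (97,0), inner dia 84; dish frame at (-92,0), inner 74 (x) by 106 (y); beads 6 high. Fork rest: rails 4 high along x, 40 apart, middle at (0,-108). Steel grab bar 32 high at y 124. Cork marks the places.
- burner: Steel fondue burner: a cylinder 56 mm dia x 40 mm high with a thin black band near its top, and on it a neck 34 dia x 10 high with a dark mouth (50 high in all). Origin: centre of its underside, z up.
- snuffer_cap: Steel snuffer cap: flat, 48 mm dia x 11 mm high, hollow below (42 dia, 8 deep, goes loosely over the burner's neck), with a black knob 16 dia x 18 high on top (11 to 29 above the underside). Origin: centre of its underside, z up. On the burner, its underside is 42 above the burner's underside.
- white_bowl: White round straight-sided ceramic dip bowl, outside 60 mm dia x 36 mm high, open on top, wall 4. Origin: centre of its underside, z up. 
- white_dish: White oblong straight-sided ceramic dish, outside 84 (its x) x 52 (its y) x 34 mm high, open on top, wall 5. Origin: centre of its underside, z up. 
- white_fork: White-handled fondue fork lying flat, 180 mm long: handle 100 x 14 wide x 12 thick, then a 5 mm steel shaft with two tines. Origin: underside of the middle of the handle (near the balance point); x points to the tines, so the handle spans x -50 to 50 and the tines end at x 130; z up.
- blue_bowl: Blue look-alike, stays where it is: round straight-sided ceramic dip bowl, outside 60 mm dia x 36 mm high, open on top, wall 4. Origin: centre of its underside, z up. 
- blue_dish: Blue look-alike, stays where it is: oblong straight-sided ceramic dish, outside 84 (its x) x 52 (its y) x 34 mm high, open on top, wall 5. Origin: centre of its underside, z up. 
- blue_fork: Blue-handled look-alike, stays where it is: fondue fork lying flat, 180 mm long: handle 100 x 14 wide x 12 thick, then a 5 mm steel shaft with two tines. Origin: underside of the middle of the handle (near the balance point); x points to the tines, so the handle spans x -50 to 50 and the tines end at x 130; z up.

How it is judged (in metres and radians):
At the end, for the whole second after the job is handed in: Each white or steel piece flat, at rest in its place: burner within 15 mm of the centre, cap on its neck within 8 mm, bowl and dish 15 mm (dish along frame within 0.4 rad), fork 15 mm across and 55 mm along its rest, within 0.35 rad; blue pieces moved under 20 mm (horizontal distance between burner and turntable below 0.015 m and z of burner in the frame of turntable between -0.004 and 0.004 m and angle between each of burner, white_bowl, white_dish's own z axis and vertical below 0.08 rad and horizontal distance between snuffer_cap and burner below 0.008 m and z of snuffer_cap in the frame of burner between 0.038 and 0.046 m and angle between snuffer_cap's own z axis and vertical below 0.12 rad and x of white_bowl in the frame of turntable between 0.082 and 0.112 m and y of white_bowl in the frame of turntable between -0.015 and 0.015 m and z of white_bowl in the frame of turntable between -0.004 and 0.004 m and x of white_dish in the frame of turntable between -0.107 and -0.077 m and y of white_dish in the frame of turntable between -0.015 and 0.015 m and z of white_dish in the frame of turntable between -0.004 and 0.004 m and angle between the x axis of white_dish and the y axis of turntable, either way round below 0.4 rad and x of white_fork in the frame of turntable between -0.055 and 0.055 m and y of white_fork in the frame of turntable between -0.123 and -0.093 m and z of white_fork in the frame of turntable between -0.004 and 0.004 m and angle between the x axis of white_fork and the x axis of turntable, either way round below 0.35 rad and linear speed of each of burner, snuffer_cap, white_bowl, white_dish, white_fork below 0.02 m/s and distance of each of blue_bowl, blue_dish, blue_fork from where it was at the start of the episode below 0.02 m); the robot touches nothing.
It fails at once if the blue bowl is moved more than 20 mm (distance of blue_bowl from where it was at the start of the episode above 0.02 m).
It fails at once if the blue dish is moved more than 20 mm (distance of blue_dish from where it was at the start of the episode above 0.02 m).
It fails at once if the blue fork is moved more than 20 mm (distance of blue_fork from where it was at the start of the episode above 0.02 m).
It fails at once if the white bowl is dropped or thrown (moves faster than 0.7 m/s out of the fingers, a fall of about 25 mm) (linear speed of white_bowl above 0.7 m/s and contact force between the fingers and white_bowl below 0.05 N).
It fails at once if the white dish is dropped or thrown (moves faster than 0.7 m/s out of the fingers, a fall of about 25 mm) (linear speed of white_dish above 0.7 m/s and contact force between the fingers and white_dish below 0.05 N).
It also fails if it takes over 131 s, if anything falls off the work surface, if the arm or the gripper's body presses on something with over 40 N, if the wrist force passes 120 N, or if a joint passes its speed limit or range.

## Working session

There is one attempt and no reset: what is moved stays moved. The work goes in short steps, Python scripts to look and compute and a tool call to move; the robot and the scene stay as the last step left them, time stands still between calls to the robot, and variables do not carry over. Pictures are saved under pics/ and viewed, at most 14 in all, crops included, and the job is handed in when it is done.

Besides the shell and the picture viewer there is one more tool, called after "Request:" as name(argument=value, ...) on one line, values as JSON. jog_arm: Moves the arm, as the interface text tells. Its arguments: {"type":"object","properties":{"series":{"type":"array"},"grip_force":{"type":"number"}},"required":["series"]}

```bash
ls; mkdir -p pics
cat > h.py <<'E'
import numpy as np, cv2
from cell import manip
from scipy.spatial.transform import Rotation as Rn
def save(n,f,c=None):
    cv2.imwrite('pics/'+n,cv2.cvtColor(f,cv2.COLOR_RGB2BGR))
E
python3 - <<'E'
from h import *
print(manip.read_state(), manip.finger_overhang)
for n in("top","scene","wrist"):
    c=manip.camera(n); save(n+'0.png',c['frame']); print(n,{k:np.round(v,4).tolist() for k,v in c.items() if k!='frame'})
E
```

```text
pics
{'clock': 0.0, 'joints': array([-1.28959537e+00,  3.00473719e-01,  1.52154989e+00,  2.99641665e-06,
        1.32066070e+00, -6.65590159e-02]), 'qd': array([-0.0005274 ,  0.00157062, -0.00017031, -0.00096221, -0.00088308,
        0.00063667]), 'effort': array([-2.28981611e-03, -5.31809413e+01, -3.52736485e+01,  7.07020448e-02,
        2.44333141e-02, -1.24155740e-04]), 'eef_pos': array([ 187.39098109, -516.84705454,  212.89806939]), 'eef_rot': array([-3.14050360e+00, -7.55024244e-05,  3.47759185e-01]), 'wrist_force': array([ 0.75108026, -0.38527701, -0.4031592 ]), 'moment': array([ 0.05096957,  0.02233167, -0.01108999]), 'finger_force': 0.0, 'finger_gap': 94.09447507291084} 8.0
top {'vfov': 57.8845, 'cx': 308.5507, 'cy': 242.0502, 'k1': -0.0146, 'R': [[-0.0221, -0.9997, 0.0129], [-0.99, 0.0201, -0.1397], [0.1394, -0.0158, -0.9901]], 't': [-5.5029, 489.1896, 895.2505]}
scene {'vfov': 42.8334, 'cx': 313.0483, 'cy': 244.4802, 'k1': -0.2007, 'R': [[-0.7956, 0.6055, -0.0208], [0.4287, 0.5382, -0.7257], [-0.4282, -0.5862, -0.6877]], 't': [404.4221, -167.2046, 1597.2054]}
wrist {'vfov': 59.0689, 'cx': 323.3441, 'cy': 241.7109, 'k1': -0.0494, 'hand_eye': [[-0.0001, -0.9628, -0.2702, 79.1379], [1.0, -0.0001, 0.0001, 0.3661], [-0.0001, -0.2702, 0.9628, -172.0104], [0.0, 0.0, 0.0, 1.0]]}
```

View pics/top0.png

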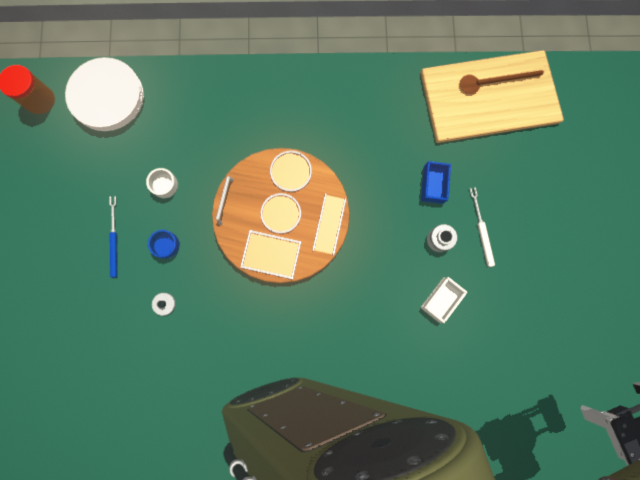

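View pics/scene0.png

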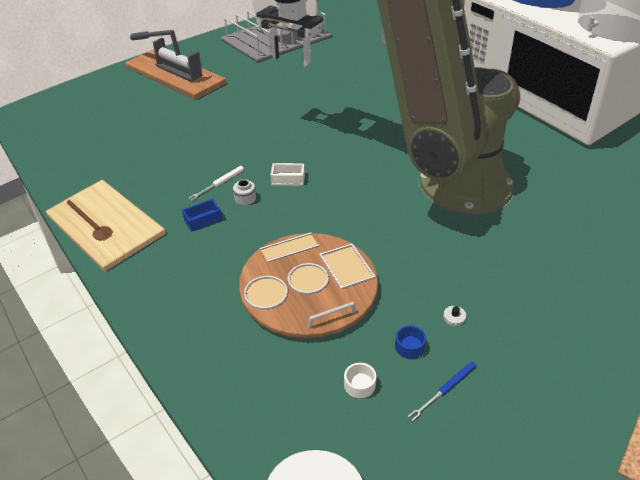

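Top: turntable centre ≈(281,215), bar at (224,200), bowl ring (291,171), dish frame (271,255), fork rest (330,224). White bowl (162,183), cap (163,304), burner (442,238), white dish (444,300), white fork handle (486,244). Scene view shows the same pieces. Next, mask and triangulate.

```bash
cat >> h.py <<'E'
def intr(c): 
    f=240/np.tan(np.radians(c['vfov'])/2); return np.array([[f,0,c['cx']],[0,f,c['cy']],[0,0,1]]),np.array([c['k1'],0,0,0.])
def pose(c,st=None):
    if 'R' in c: R=np.array(c['R']); t=np.array(c['t'])
    else:
        T=np.eye(4); T[:3,:3]=Rn.from_euler('xyz',st['eef_rot']).as_matrix(); T[:3,3]=st['eef_pos']
        M=np.linalg.inv(T@np.array(c['hand_eye'])); R,t=M[:3,:3],M[:3,3]
    return R,t
def rays(c,uv,st=None):
    K,d=intr(c); R,t=pose(c,st)
    p=cv2.undistortPoints(np.array(uv,float).reshape(-1,1,2),K,d)[:,0]
    D=np.c_[p,np.ones(len(p))]@R; return -R.T@t, D
def onz(c,uv,z,st=None):
    o,D=rays(c,uv,st); return o+D*((z-o[2])/D[:,2])[:,None]
def tri(*ods):   # least-squares meeting point of rays (o,d)
    A=np.zeros((3,3));b=np.zeros(3)
    for o,d in ods:
        d=d/np.linalg.norm(d);P=np.eye(3)-np.outer(d,d);A+=P;b+=P@o
    X=np.linalg.solve(A,b); return X,[round(float(np.linalg.norm(np.cross(X-o,d/np.linalg.norm(d)))),1) for o,d in ods]
def mask(f,kind):
    h,s,v=cv2.split(cv2.cvtColor(f,cv2.COLOR_RGB2HSV))
    if kind=='white': m=(s<70)&(v>110)
    if kind=='blue': m=(h>108)&(h<130)&(s>120)&(v>60)
    if kind=='obj': m=~((h>55)&(h<100)&(s>70))
    if kind=='wood': m=(h<25)&(s>70)&(v>70)
    return m.astype(np.uint8)
def comps(m,amin=40,amax=1e9):
    n,l,st,ce=cv2.connectedComponentsWithStats(m); out=[]
    for i in range(1,n):
        if amin<=st[i,4]<=amax:
            pts=np.argwhere(l==i)[:,::-1]; out.append((st[i,4],ce[i],st[i,:4],pts))
    return out
E
python3 - <<'E'
from h import *
for n in("top","scene"):
    c=manip.camera(n); f=c['frame']; np.save(n+'.npy',f)
    for k in('white','blue','obj','wood'):
        for a,ce,bb,p in comps(mask(f,k),40,30000):
            if n=='top' and not(80<ce[0]<520 and 130<ce[1]<360):continue
            if n=='scene' and not(170<ce[0]<500 and 140<ce[1]<430):continue
            print(n,k,a,ce.round(1),bb,onz(c,[ce],0)[0].round(0))
E
```

```text
top white 194 [332.8 215.9] [292 148  59 134] [552. -72.   0.]
top white 275 [290.4 172. ] [270 151  42  41] [656.  21.   0.]
top white 773 [161.5 182.4] [146 167  32  31] [637. 313.   0.]
top white 191 [222.7 199.2] [216 177  17  48] [595. 175.   0.]
top white 523 [483.3 232.9] [470 187  25  80] [ 507. -409.    0.]
top white 264 [280.1 213.7] [261 193  40  41] [559.  46.   0.]
top white 109 [319.2 221.6] [313 194  14  57] [540. -41.   0.]
top white 164 [112.5 212.2] [109 196   8  36] [570. 421.   0.]
top white 102 [338.8 226.9] [333 199  13  56] [527. -85.   0.]
top white 474 [443.3 236.8] [428 224  30  27] [ 500. -318.    0.]
top white 384 [270.5 255.2] [241 230  60  49] [466.  68.   0.]
top white 1241 [443.8 299.4] [420 276  48  48] [ 361. -310.    0.]
top white 401 [163.2 303.6] [151 292  25  24] [365. 302.   0.]
top blue 1001 [435.6 181.9] [422 162  28  41] [ 626. -309.    0.]
top blue 575 [163.9 244.3] [149 230  30  28] [495. 304.   0.]
top blue 250 [112.6 253.3] [110 232   6  45] [478. 417.   0.]
top obj 15440 [280.5 216.7] [211 147 140 141] [552.  45.   0.]
top obj 1104 [435.
[... 1994 characters left out ...]
j 864 [201.9 214.4] [182 199  41  32] [ 615. -319.    0.]
scene obj 11747 [308.1 285.2] [238 232 141 107] [551.  38.  -0.]
scene obj 407 [454.4 315.4] [443 305  24  22] [363. 299.   0.]
scene obj 867 [410.1 341.5] [395 325  32  34] [483. 289.   0.]
scene obj 569 [445.9 387.3] [407 361  69  60] [505. 413.   0.]
scene obj 1011 [359.7 379.8] [343 362  34  37] [622. 296.  -0.]
scene wood 7217 [307.2 289.9] [239 233 139 105] [561.  48.  -0.]
scene wood 110 [282.8 238.8] [263 234  41  13] [ 508. -119.    0.]
scene wood 1076 [346.6 265.6] [323 247  49  39] [446.  44.   0.]
scene wood 714 [307.7 278. ] [290 266  36  25] [538.  20.   0.]
scene wood 833 [265.3 291.9] [246 278  39  28] [636.  -4.   0.]
```

Run:
```python
from h import *
t=manip.camera('top');s=manip.camera('scene')
P={'bowlring':((290.4,170.4),(265.3,291.9)),'burnerring':((280.4,212.7),(307.7,278)),'frame':((270.5,254.1),(346.6,265.6)),'rail1':((319.2,221.6),(292.6,252.7)),'rail2':((338.8,226.9),(285.8,240.2)),
'bar':((222.7,199.2),(330.5,312.1)),
'bowl':((161.5,182.7),(359.7,379.8)),'dish':((443.5,299.7),(287.3,174)),'burner':((441.8,238),(244.1,192)),'cap':((163.1,303.7),(454.4,315.4)),'fork':((482.8,232.3),(219.5,180.9)),
'bluebowl':((163,243.9),(410.1,341.5)),'bluedish':((435.6,182.1),(201.9,214.4)),'bluefork':((112.7,240),(445.9,387.3))}
X={}
for k,(a,b) in P.items():
    o,d=rays(t,[a]);o2,d2=rays(s,[b]);X[k],e=tri((o,d[0]),(o2,d2[0]));print(k,X[k].round(1),e)
print('tt yaw',np.degrees(np.arctan2(*(X['bowlring']-X['frame'])[[1,0]])),np.linalg.norm((X['bowlring']-X['frame'])[:2]))
f=t['frame']
for k,(a,b) in P.items():
    if k in('dish','fork','rail1','rail2','frame','bluedish','bluefork','bar'):
        m=mask(f,'obj' if k in('dish','fork','bluedish','bluefork') else 'wood' if k=='frame' else 'white')
        for A,ce,bb,p in comps(m):
            if np.hypot(*(ce-a))<2:
                q=onz(t,p,max(X[k][2],0))[:,:2]; r=cv2.minAreaRect(q.astype(np.float32)); u,S,v=np.linalg.svd(q-q.mean(0),full_matrices=False); print(k,r,'axis yaw',np.degrees(np.arctan2(v[0,1],v[0,0])))
```

```text
bowlring [649.5  20.5  30.8] [0.0, 0.0]
burnerring [555.1  43.7  30.7] [0.1, 0.1]
frame [465.3  66.1  29.7] [0.1, 0.1]
rail1 [534.2 -40.2  29.8] [0.3, 0.3]
rail2 [522.  -82.7  29.9] [0.9, 0.9]
bar [584.6 163.6  50.2] [2.6, 2.6]
bowl [630.6 306.2  19.6] [0.3, 0.3]
dish [ 360.4 -305.8   12.5] [0.4, 0.4]
burner [ 494.3 -308.8   17.1] [0.2, 0.2]
cap [365.3 300.9   4.3] [0.5, 0.5]
fork [ 5.089e+02 -4.093e+02 -4.000e-01] [1.1, 1.1]
bluebowl [493.9 299.4  19.1] [0.6, 0.6]
bluedish [ 621.8 -304.2   13.7] [0.3, 0.3]
bluefork [507.1 415.1   4.5] [0.8, 0.8]
tt yaw -13.888935920476598 189.77956160930935
frame ((465.61151123046875, 66.08934020996094), (106.01311492919922, 72.81510925292969), 76.23338317871094) axis yaw -103.86574215501145
rail1 ((533.4935913085938, -40.16093444824219), (4.564788818359375, 126.27458953857422), 76.0867691040039) axis yaw 166.11996633141158
rail2 ((522.884033203125, -82.4913558959961), (3.935232162475586, 124.0064697265625), 76.086669921875) axis yaw 166.1475722090999
bar ((580.4674072265625, 163.66294860839844), (14.015589714050293, 104.13214874267578), 76.1877212524414) axis yaw 166.47219030952976
dish ((360.36077880859375, -305.84930419921875), (63.35981369018555, 95.53144836425781), 49.70342254638672) axis yaw 136.5606828241275
fork ((521.6593017578125, -406.52398681640625), (183.40560913085938, 20.861549377441406), 8.67670726776123) axis yaw -170.94730956868855
bluedish ((622.4108276367188, -304.6648254394531), (61.61920166015625, 95.85233306884766), 81.69131469726562) axis yaw 167.8900383751289
bluefork ((515.6105346679688, 416.42529296875), (182.2783660888672, 15.642633438110352), 2.4412245750427246) axis yaw -177.08797780506453
```

View pics/wrist0.png

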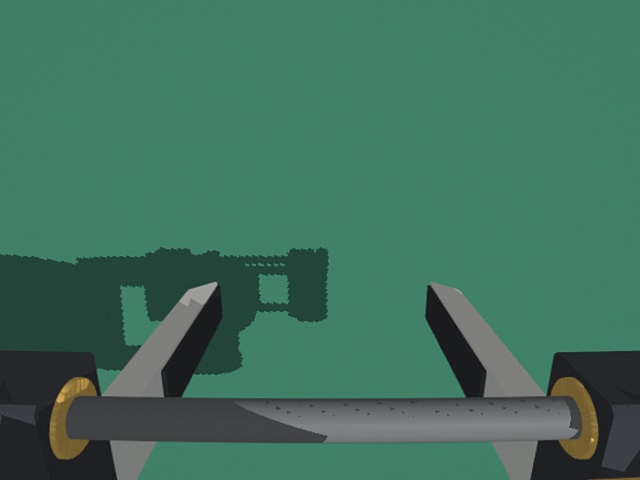

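Wrist view: only the counter and the fingers (tips at rows ~285), no pieces. The measurements are consistent: ring, frame and rail heights are ≈30 and spacings match. Turntable centre ≈(555,44), yaw −13.9°. Moving over the fork first.

Request:
jog_arm(series=[[1, 0.867, 0, 0, 0, -0.12, 0], [1, 0.867, 0, 0, 0, -0.12, 0], [1, 0.867, 0, 0, 0, -0.12, 0], [1, 0.867, 0, 0, 0, -0.12, 0], [1, 0.867, 0, 0, 0, -0.12, 0]], grip_force=15)

```text
clock: 0.77
eef_pos: [311.0, -409.6, 213.7]
eef_rot: [-3.141, -0.001, 0.164]
wrist_force: [-0.2, -0.9, 1.1]
finger_gap: 94.2
finger_force: 0.0
```

Request:
jog_arm(series=[[1, 0, 0, 0, 0, 0, 0], [1, 0, 0, 0, 0, 0, 0], [1, 0, 0, 0, 0, 0, 0], [1, 0, 0, 0, 0, 0, 0]])

```text
clock: 1.1
eef_pos: [431.8, -412.3, 212.4]
eef_rot: [-3.141, -0.0, 0.163]
wrist_force: [-0.2, 1.1, -0.5]
finger_gap: 93.9
finger_force: 0.0
```

Request:
jog_arm(series=[[0.46, 0, 0, 0, 0, 0, 0], [0.46, 0, 0, 0, 0, 0, 0], [0.46, 0, 0, 0, 0, 0, 0], [0.46, 0, 0, 0, 0, 0, 0], [0.46, 0, 0, 0, 0, 0, 0]])

```text
clock: 1.52
eef_pos: [481.7, -413.4, 213.4]
eef_rot: [-3.141, 0.0, 0.159]
wrist_force: [0.5, -0.5, 0.3]
finger_gap: 94.0
finger_force: 0.0
```

Run:
```python
from h import *
st=manip.read_state(); c=manip.camera('wrist'); f=c['frame']; save('w1.png',f); print(st['eef_pos'].round(1),st['eef_rot'].round(3))
for k in('white','obj'):
    for a,ce,bb,p in comps(mask(f,k),100):
        q=onz(c,p,6,st)[:,:2]; r=cv2.minAreaRect(q.astype(np.float32)); print(k,a,ce.round(0),bb,np.round(r[0],1),np.round(r[1],1),round(r[2],1))
```

```text
[ 481.7 -413.4  213.4] [-3.141  0.     0.159]
white 2431 [320. 181.] [312  58  17 208] [ 521.7 -404.3] [182.5  14.2] 9.2
white 3174 [204. 182.] [166 149  75  70] [ 492.  -301.6] [60.4 69.5] 48.1
white 5744 [171. 335.] [102 268 143 129] [ 320.7 -279.1] [ 64.9 189.7] 55.7
white 4008 [488. 348.] [430 282 116 115] [ 365.6 -590.4] [184.1  50.5] 50.0
white 12261 [342. 426.] [ 65 409 514  32] [ 250.7 -448.4] [ 36.4 563.5] 9.0
white 1236 [130. 458.] [111 441  44  39] [ 169.8 -250.2] [54.3 49.1] 8.4
white 1244 [516. 458.] [492 441  45  39] [ 236.1 -666.1] [54. 50.] 9.8
obj 6153 [213.  39.] [167   0  94  90] [ 616.8 -298.7] [63.1 73. ] 81.7
obj 2651 [320. 179.] [312  58  17 209] [ 521.2 -403.9] [183.5  15.1] 9.2
obj 4109 [203. 183.] [166 149  75  70] [ 491.7 -301.5] [61.3 68.9] 52.7
obj 63466 [314. 402.] [  0 268 640 212] [ 298.7 -437.9] [262.7 748.2] 9.1
```

View pics/w1.png

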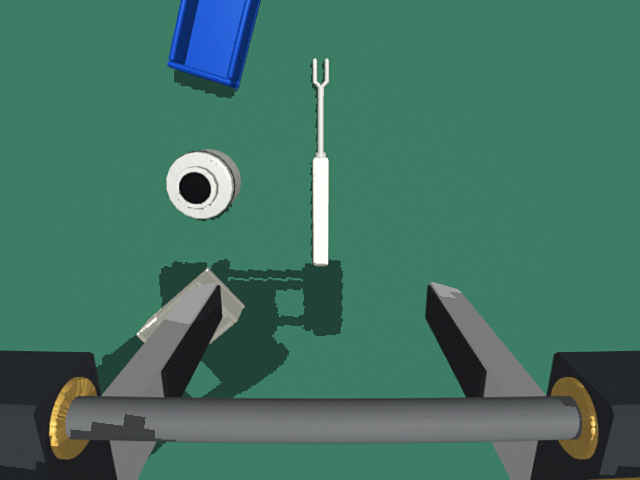

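The view shows the fork handle at (320,210) aligned with the tool, the burner at (203,183), the blue dish at the top and the white dish behind the left finger. Descending on the fork.

Request:
jog_arm(series=[[0, 0.023, -0.95, 0, 0, 0, 0], [0, 0.023, -0.95, 0, 0, 0, 0], [0, 0.023, -0.95, 0, 0, 0, 0], [0, 0.023, -0.95, 0, 0, 0, 0]])

```text
clock: 1.9
eef_pos: [479.6, -408.5, 93.4]
eef_rot: [-3.134, 0.006, 0.158]
wrist_force: [-0.8, 0.4, -0.7]
finger_gap: 93.8
finger_force: 0.0
```

Request:
jog_arm(series=[[0, 0, -0.35, 0, 0, 0, 0.3], [0, 0, -0.72, 0, 0, 0, 0.5], [0, 0, -0.72, 0, 0, 0, 0.5], [0, 0, -0.72, 0, 0, 0, 0.5], [0, 0, -0.72, 0, 0, 0, 0.5]])

```text
clock: 2.32
eef_pos: [483.4, -411.4, 16.4]
eef_rot: [3.139, -0.002, 0.159]
wrist_force: [-0.8, -0.8, 0.5]
finger_gap: 63.8
finger_force: 0.0
```

Request:
jog_arm(series=[[0, 0, 0, 0, 0, 0, 1], [0, 0, 0, 0, 0, 0, 1], [0, 0, 0, 0, 0, 0, 1], [0, 0, 0, 0, 0, 0, 1], [0, 0, 0, 0, 0, 0, 1], [0, 0, 0, 0, 0, 0, 1], [0, 0, 0, 0, 0, 0, 1], [0, 0, 0, 0, 0, 0, 1]])

```text
clock: 2.98
eef_pos: [482.6, -410.3, 13.1]
eef_rot: [-3.142, 0.0, 0.159]
wrist_force: [0.3, -0.1, 0.5]
finger_gap: 13.8
finger_force: 15.0
```

Request:
jog_arm(series=[[0, 0, 0.3, 0, 0, 0, 1], [0, 0, 0.9, 0, 0, 0, 1], [0, 0, 0.9, 0, 0, 0, 1], [0, 0, 0.9, 0, 0, 0, 1]])

```text
clock: 3.32
eef_pos: [484.6, -412.0, 128.2]
eef_rot: [3.134, -0.006, 0.159]
wrist_force: [1.2, -0.1, 0.9]
finger_gap: 13.8
finger_force: 15.0
```

Request:
jog_arm(series=[[0.1, 0.33, 0, 0, 0, -0.07, 1], [0.2, 0.66, 0, 0, 0, -0.14, 1], [0.3, 1, 0, 0, 0, -0.2, 1], [0.385, 1, 0, 0, 0, -0.257, 1], [0.385, 1, 0, 0, 0, -0.257, 1]])

```text
clock: 3.73
eef_pos: [530.2, -288.4, 120.8]
eef_rot: [-3.142, -0.0, -0.245]
wrist_force: [0.4, -0.5, -0.1]
finger_gap: 13.6
finger_force: 15.0
```

Request:
jog_arm(series=[[0, 0.34, 0, 0, 0, 0, 1], [0, 0.68, 0, 0, 0, 0, 1], [0, 1, 0, 0, 0, 0, 1]])

```text
clock: 3.98
eef_pos: [528.0, -169.9, 120.4]
eef_rot: [-3.142, 0.001, -0.243]
wrist_force: [1.7, -0.1, -0.2]
finger_gap: 13.6
finger_force: 15.0
```

Request:
jog_arm(series=[[0, 0.34, 0, 0, 0, 0, 1], [0, 0.68, 0, 0, 0, 0, 1], [0, 0.91, 0, 0, 0, 0, 1], [0, 0.91, 0, 0, 0, 0, 1], [0, 0.91, 0, 0, 0, 0, 1]])

```text
clock: 4.4
eef_pos: [528.7, -60.9, 120.8]
eef_rot: [3.141, 0.0, -0.24]
wrist_force: [0.1, -0.6, -0.3]
finger_gap: 13.5
finger_force: 15.0
```

Request:
jog_arm(series=[[0, 0, -0.25, 0, 0, 0, 1], [0, 0, -0.45, 0, 0, 0, 1], [0, 0, -0.55, 0, 0, 0, 1], [0, 0, -0.6, 0, 0, 0, 1], [0, 0, -0.63, 0, 0, 0, 1], [0, 0, -0.64, 0, 0, 0, 1], [0, 0, -0.64, 0, 0, 0, 1]])

```text
clock: 4.98
eef_pos: [529.3, -61.5, 44.9]
eef_rot: [-3.142, -0.001, -0.244]
wrist_force: [-0.4, -0.4, -0.2]
finger_gap: 14.0
finger_force: 15.0
```

Request:
jog_arm(series=[[0, 0, 0, 0, 0, 0, 0.8], [0, 0, 0, 0, 0, 0, 0.6], [0, 0, 0, 0, 0, 0, 0.6], [0, 0, 0, 0, 0, 0, 0.6]])

```text
clock: 5.32
eef_pos: [529.1, -61.1, 44.7]
eef_rot: [-3.142, -0.001, -0.244]
wrist_force: [1.2, -0.3, 0.2]
finger_gap: 34.9
finger_force: 0.0
```

Request:
jog_arm(series=[[0, 0, 0.3, 0, 0, 0, 0.6], [0, 0, 0.6, 0, 0, 0, 0.3], [0, 0, 1, 0, 0, 0, 0], [0, 0, 1, 0, 0, 0, 0], [0, 0, 1, 0, 0, 0, 0]])

```text
clock: 5.73
eef_pos: [530.1, -61.2, 167.3]
eef_rot: [-3.141, -0.006, -0.244]
wrist_force: [-0.1, 0.5, -0.5]
finger_gap: 60.5
finger_force: 0.0
```

Run:
```python
from h import *
st=manip.read_state(); c=manip.camera('wrist'); f=c['frame']; save('w2.png',f); print(st['eef_pos'].round(1),st['eef_rot'].round(3))
for a,ce,bb,p in comps(mask(f,'white'),100):
    q=onz(c,p,36,st)[:,:2]; r=cv2.minAreaRect(q.astype(np.float32)); print(a,ce.round(0),bb,np.round(r[0],1),np.round(r[1],1),round(r[2],1))
```

```text
[530.1 -61.2 167.3] [-3.141 -0.006 -0.244]
2472 [169.  98.] [103  29 132 139] [649.2  19.4] [91.2 91.4] 48.8
3572 [324. 197.] [315  46  21 256] [567.4 -71.6] [ 13.9 182.9] 75.7
828 [295. 222.] [291 148   9 150] [541.9 -42.7] [  4.2 112.6] 76.1
742 [355. 211.] [351 148   8 130] [539.3 -87. ] [ 4.3 96.2] 76.1
104 [631. 165.] [622 162  18  12] [ 525.5 -290.8] [13.1  8. ] 76.8
127 [  9. 170.] [  0 165  21  13] [633.4 150.5] [ 4.8 17.2] 2.5
694 [632. 206.] [623 172  17  65] [ 496.3 -289.8] [12.6 49.5] 87.1
2098 [180. 234.] [122 177 118 115] [555.3  42.5] [87.5 87.7] 69.0
602 [  6. 279.] [  0 230  16  79] [563.5 188.8] [ 9.5 64.4] 76.0
1129 [230. 309.] [211 282  42  61] [489.8  26.5] [20.2 59.7] 51.4
673 [413. 298.] [395 282  40  33] [ 464.7 -116.1] [37.4 17.9] 18.1
3440 [620. 346.] [585 287  55 108] [ 380.3 -268.7] [ 46.1 100.7] 88.5
709 [139. 311.] [115 298  72  55] [505.3  94.9] [37.1 73.3] 25.4
```

View pics/w2.png

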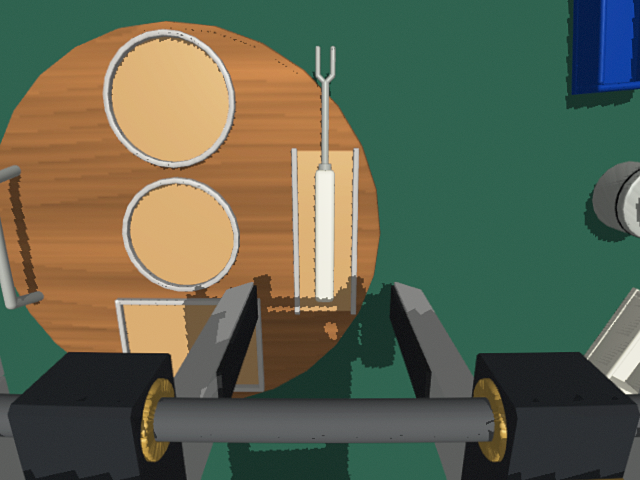

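Request:
jog_arm(series=[[-0.23, -0.33, 0, 0, 0, -0.08, 0], [-0.46, -0.66, 0, 0, 0, -0.16, 0], [-0.7, -1, 0, 0, 0, -0.24, 0], [-0.7, -1, 0, 0, 0, -0.31, 0], [-0.7, -1, 0, 0, 0, -0.31, 0]])

```text
clock: 6.2
eef_pos: [442.3, -183.4, 162.5]
eef_rot: [3.14, 0.003, -0.742]
wrist_force: [0.2, 0.5, 0.7]
finger_gap: 93.5
finger_force: 0.0
```

Request:
jog_arm(series=[[-0.23, -0.33, 0, 0, 0, 0, 0], [-0.46, -0.66, 0, 0, 0, 0, 0], [-0.7, -1, 0.3, 0, 0, 0, 0], [-0.7, -1, 0.3, 0, 0, 0, 0], [-0.7, -1, 0.3, 0, 0, 0, 0], [-0.7, -1, 0.3, 0, 0, 0, 0]])

```text
clock: 6.7
eef_pos: [360.5, -301.3, 199.3]
eef_rot: [-3.141, 0.001, -0.732]
wrist_force: [-0.2, 0.3, -1.7]
finger_gap: 94.2
finger_force: 0.0
```

The fork lies between the rails (handle at (324,235)) and the turntable has not turned. Now measure the dish from above.

```bash
cat >> h.py <<'E'
def look(name,kind,zs,amin=300):
    st=manip.read_state(); c=manip.camera('wrist'); f=c['frame']; save(name,f); print(st['eef_pos'].round(1),st['eef_rot'].round(3))
    for a,ce,bb,p in comps(mask(f,kind),amin):
        if bb[1]+bb[3]>330 and a>8000: continue
        for z in zs:
            q=onz(c,p,z,st)[:,:2]; r=cv2.minAreaRect(q.astype(np.float32)); (e,rad)=cv2.minEnclosingCircle(q.astype(np.float32))
            print(a,ce.round(0),bb,'z',z,np.round(r[0],1),np.round(r[1],1),round(r[2],1),'circ',np.round(e,1),round(rad,1))
    return c,st,f
E
python3 - <<'E'
from h import *
look('w3.png','white',(0,34),500)
E
```

```text
[ 360.5 -301.3  199.3] [-3.141e+00  1.000e-03 -7.320e-01]
3449 [211.  88.] [173  50  74  77] z 0 [ 504.1 -302.3] [61.6 60.6] 47.4 circ [ 504.2 -302.4] 31.3
3449 [211.  88.] [173  50  74  77] z 34 [ 496.4 -307. ] [55.9 55.1] 47.4 circ [ 496.4 -307.2] 28.4
6784 [326. 216.] [292 163  67 107] z 0 [ 357.  -300.8] [58.  96.4] 49.7 circ [ 357.1 -300.7] 54.9
6784 [326. 216.] [292 163  67 107] z 34 [ 362.7 -305.7] [52.7 87.6] 49.7 circ [ 362.8 -305.6] 49.8
526 [ 26. 275.] [  0 235  55  78] z 0 [507.8 -50.6] [ 7.2 86.2] 76.0 circ [507.4 -52.2] 43.1
526 [ 26. 275.] [  0 235  55  78] z 34 [499.7 -78.4] [ 6.5 78.3] 76.0 circ [499.4 -79.9] 39.2
771 [ 11. 295.] [  0 266  30  50] z 0 [509.9 -21.4] [24.1 48.6] 75.4 circ [509.7 -23.4] 25.7
771 [ 11. 295.] [  0 266  30  50] z 34 [501.6 -51.9] [21.9 44.1] 75.4 circ [501.5 -53.7] 23.3
4014 [159. 348.] [102 282 115 115] z 0 [360.1 -95.1] [ 49.7 179.6] 7.1 circ [376.4 -93. ] 90.1
4014 [159. 348.] [102 282 115 115] z 34 [ 365.6 -118.8] [ 45.1 163.2] 7.1 circ [ 380.4 -116.9] 81.9
4039 [488. 348.] [431 282 115 115] z 0 [ 155.6 -323. ] [ 48.6 179.6] 88.9 circ [ 155.2 -339.1] 90.1
4039 [488. 348.] [431 282 115 115] z 34 [ 179.8 -325.9] [ 44.2 163.2] 88.9 circ [ 179.5 -340.4] 81.9
1240 [130. 458.] [111 441  45  39] z 0 [293.8  35.7] [49.2 52.7] 47.6 circ [293.5  35.4] 35.8
1240 [130. 458.] [111 441  45  39] z 34 [305.3  -0. ] [44.7 47.9] 47.6 circ [ 3.051e+02 -3.000e-01] 32.5
1246 [516. 458.] [492 441  45  39] z 0 [  18.9 -270.8] [49.1 53.5] 48.5 circ [  18.7 -270.3] 35.8
1246 [516. 458.] [492 441  45  39] z 34 [  55.6 -278.5] [44.6 48.6] 48.5 circ [  55.5 -278. ] 32.5
```

View pics/w3.png

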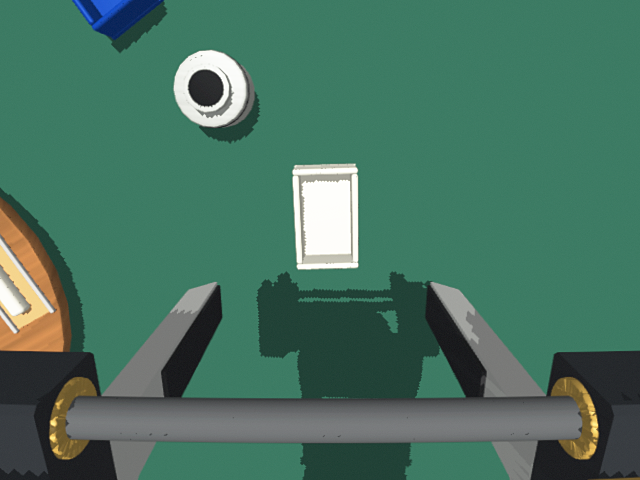

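The dish is centred at (326,216), long side nearly along the tool, and its size at z=34 matches. Grasping it.

Request:
jog_arm(series=[[0.004, -0.03, -0.3, 0, 0, 0.018, 0], [0.004, -0.03, -0.6, 0, 0, 0.018, 0], [0.004, -0.03, -0.9, 0, 0, 0.018, 0], [0.004, -0.03, -0.9, 0, 0, 0.018, 0], [0.004, -0.03, -0.9, 0, 0, 0.018, 0]], grip_force=25)

```text
clock: 7.17
eef_pos: [361.3, -303.0, 91.0]
eef_rot: [-3.141, 0.005, -0.701]
wrist_force: [-0.5, -0.4, 0.4]
finger_gap: 94.0
finger_force: 0.0
```

Request:
jog_arm(series=[[0, 0, -0.3, 0, 0, 0, 0], [0, 0, -0.5, 0, 0, 0, 0], [0, 0, -0.61, 0, 0, 0, 0], [0, 0, -0.61, 0, 0, 0, 0.2], [0, 0, -0.61, 0, 0, 0, 1], [0, 0, -0.61, 0, 0, 0, 1], [0, 0, -0.61, 0, 0, 0, 1], [0, 0, -0.61, 0, 0, 0, 1]])

```text
clock: 7.83
eef_pos: [361.9, -305.1, 20.4]
eef_rot: [3.141, -0.002, -0.703]
wrist_force: [-0.2, 0.5, -0.3]
finger_gap: 64.3
finger_force: 0.0
```

Request:
jog_arm(series=[[0, 0, 0, 0, 0, 0, 1], [0, 0, 0, 0, 0, 0, 1], [0, 0, 0, 0, 0, 0, 1]])

```text
clock: 8.08
eef_pos: [361.5, -304.9, 19.6]
eef_rot: [3.142, -0.001, -0.703]
wrist_force: [-1.5, 1.8, 6.3]
finger_gap: 52.2
finger_force: 25.0
```

Request:
jog_arm(series=[[0, 0, 0.1, 0, 0, 0, 1], [0, 0, 0.3, 0, 0, 0, 1], [0, 0, 0.5, 0, 0, 0, 1], [0, 0, 0.7, 0, 0, 0, 1], [0, 0, 0.85, 0, 0, 0, 1], [0, 0, 0.85, 0, 0, 0, 1]])

```text
clock: 8.58
eef_pos: [362.3, -305.6, 124.2]
eef_rot: [3.141, -0.005, -0.703]
wrist_force: [-0.4, -0.8, -1.4]
finger_gap: 52.0
finger_force: 25.0
```

Request:
jog_arm(series=[[0.05, 0.16, 0, 0, 0, 0.07, 1], [0.1, 0.32, 0, 0, 0, 0.14, 1], [0.15, 0.48, 0, 0, 0, 0.21, 1], [0.2, 0.64, 0, 0, 0, 0.28, 1], [0.25, 0.8, 0, 0, 0, 0.35, 1], [0.29, 0.95, 0, 0, 0, 0.43, 1]])

```text
clock: 9.08
eef_pos: [395.9, -189.4, 119.8]
eef_rot: [-3.141, 0.001, -0.023]
wrist_force: [0.6, -0.2, -2.0]
finger_gap: 51.9
finger_force: 25.0
```

Request:
jog_arm(series=[[0.05, 0.16, 0, 0, 0, 0.07, 1], [0.1, 0.32, 0, 0, 0, 0.14, 1], [0.15, 0.48, 0, 0, 0, 0.21, 1], [0.2, 0.64, 0, 0, 0, 0.28, 1], [0.25, 0.8, 0, 0, 0, 0.35, 1], [0.29, 0.95, 0, 0, 0, 0.43, 1]])

```text
clock: 9.58
eef_pos: [430.7, -75.5, 119.9]
eef_rot: [-3.14, 0.001, 0.652]
wrist_force: [0.2, 0.8, -1.8]
finger_gap: 52.4
finger_force: 25.0
```

Request:
jog_arm(series=[[0.05, 0.16, 0, 0, 0, 0.07, 1], [0.1, 0.32, 0, 0, 0, 0.14, 1], [0.15, 0.48, 0, 0, 0, 0.21, 1], [0.2, 0.64, 0, 0, 0, 0.28, 1], [0.25, 0.8, 0, 0, 0, 0.35, 1], [0.29, 0.95, 0, 0, 0, 0.43, 1], [0.29, 0.95, 0, 0, 0, 0.433, 1], [0.29, 0.95, 0, 0, 0, 0.433, 1]])

```text
clock: 10.25
eef_pos: [465.2, 37.8, 119.9]
eef_rot: [-3.14, 0.0, 1.327]
wrist_force: [0.1, -0.8, -1.6]
finger_gap: 52.0
finger_force: 25.0
```

Request:
jog_arm(series=[[0, 0.12, 0, 0, 0, 0, 1], [0, 0.24, 0, 0, 0, 0, 1], [0, 0.24, 0, 0, 0, 0, 1], [0, 0.24, 0, 0, 0, 0, 1], [0, 0.24, 0, 0, 0, 0, 1]])

```text
clock: 10.67
eef_pos: [465.5, 65.3, 120.7]
eef_rot: [-3.141, 0.0, 1.325]
wrist_force: [0.5, -0.6, -1.8]
finger_gap: 51.6
finger_force: 25.0
```

Request:
jog_arm(series=[[0, 0, -0.15, 0, 0, 0, 1], [0, 0, -0.3, 0, 0, 0, 1], [0, 0, -0.42, 0, 0, 0, 1], [0, 0, -0.5, 0, 0, 0, 1], [0, 0, -0.54, 0, 0, 0, 1], [0, 0, -0.57, 0, 0, 0, 1], [0, 0, -0.585, 0, 0, 0, 1], [0, 0, -0.585, 0, 0, 0, 1]])

```text
clock: 11.33
eef_pos: [465.9, 66.0, 51.0]
eef_rot: [3.141, -0.0, 1.326]
wrist_force: [0.4, -0.2, -1.2]
finger_gap: 52.0
finger_force: 25.0
```

Run:
```python
from h import *
print(manip.read_state()['eef_pos'],manip.read_state()['wrist_force'])
c=manip.camera('wrist'); save('w4.png',c['frame'])
```

```text
[465.89512181  66.02324361  51.02694926] [ 0.44391242 -0.1854458  -1.17286978]
```

View pics/w4.png

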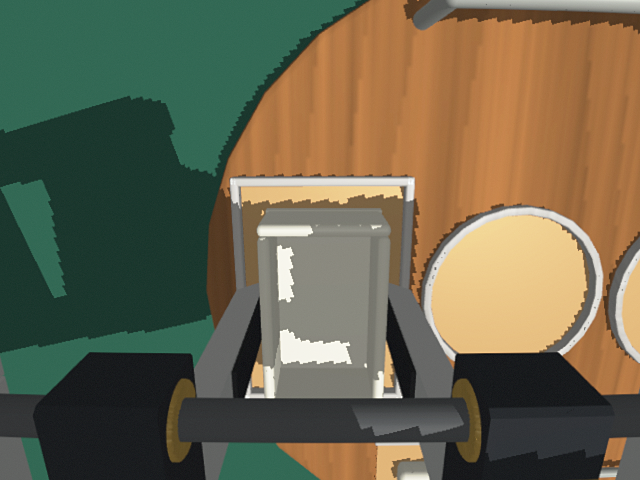

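The dish (centre ≈(325,300)) sits inside the frame outline, clear of its beads. Settling and releasing.

Request:
jog_arm(series=[[0, 0, -0.007, 0, 0, 0, 1], [0, 0, -0.012, 0, 0, 0, 1], [0, 0, -0.012, 0, 0, 0, 0.4], [0, 0, -0.012, 0, 0, 0, 0.25], [0, 0, -0.012, 0, 0, 0, 0.25]])

```text
clock: 11.8
eef_pos: [465.9, 66.2, 49.6]
eef_rot: [3.141, -0.0, 1.327]
wrist_force: [-0.3, 0.4, -0.1]
finger_gap: 66.5
finger_force: 0.0
```

Request:
jog_arm(series=[[0, 0, 0.15, 0, 0, 0, 0.25], [0, 0, 0.4, 0, 0, 0, 0.2], [0, 0, 0.7, 0, 0, 0, 0], [0, 0, 1, 0, 0, 0, 0], [0, 0, 1, 0, 0, 0, 0]])

```text
clock: 12.22
eef_pos: [468.2, 66.4, 175.9]
eef_rot: [3.132, -0.003, 1.327]
wrist_force: [0.8, -0.8, 0.5]
finger_gap: 91.8
finger_force: 0.0
```

Request:
jog_arm(series=[[0.08, -0.33, 0, 0, 0, 0, 0], [0.16, -0.66, 0, 0, 0, 0, 0], [0.24, -1, 0.2, 0, 0, 0, 0], [0.24, -1, 0.2, 0, 0, 0, 0]])

```text
clock: 12.55
eef_pos: [495.9, -58.0, 195.6]
eef_rot: [3.138, 0.001, 1.324]
wrist_force: [0.5, 0.2, 0.8]
finger_gap: 94.0
finger_force: 0.0
```

Request:
jog_arm(series=[[0, -0.33, 0, 0, 0, 0, 0], [0, -0.66, 0, 0, 0, 0, 0], [0, -1, 0, 0, 0, 0, 0], [0, -1, 0, 0, 0, 0, 0]])

```text
clock: 12.88
eef_pos: [494.1, -179.0, 193.1]
eef_rot: [3.141, 0.001, 1.322]
wrist_force: [0.4, 0.8, 0.1]
finger_gap: 94.0
finger_force: 0.0
```

Request:
jog_arm(series=[[0, -0.33, 0, 0, 0, 0, 0], [0, -0.66, 0, 0, 0, 0, 0], [0, -1, 0, 0, 0, 0, 0], [0, -1, 0, 0, 0, 0, 0], [0, -1, 0, 0, 0, 0, 0], [0, -1, 0, 0, 0, 0, 0]])

```text
clock: 13.38
eef_pos: [494.6, -293.1, 193.1]
eef_rot: [-3.141, -0.0, 1.327]
wrist_force: [0.6, 0.4, -0.1]
finger_gap: 93.9
finger_force: 0.0
```

Run:
```python
from h import *
c,st,f=look('w5.png','white',(0,40),500)
h,s,v=cv2.split(cv2.cvtColor(f,cv2.COLOR_RGB2HSV))
for a,ce,bb,p in comps((v<45).astype(np.uint8),150,3000):
    q=onz(c,p,50,st)[:,:2].astype(np.float32);print('dark',a,ce.round(),cv2.minEnclosingCircle(q))
```

```text
[ 494.6 -293.1  193.1] [-3.141 -0.     1.327]
3108 [328. 238.] [294 202  69  75] z 0 [ 493.7 -315.6] [68.6 61.2] 76.0 circ [ 493.7 -315.4] 34.6
3108 [328. 238.] [294 202  69  75] z 40 [ 496.  -304.8] [61.1 54.5] 76.0 circ [ 496.  -304.6] 30.8
4056 [159. 348.] [102 282 115 115] z 0 [ 316.6 -387.7] [176.5  48.8] 35.1 circ [ 307.4 -374.5] 88.6
4056 [159. 348.] [102 282 115 115] z 40 [ 338.3 -369. ] [157.2  43.5] 35.1 circ [ 330.  -357.3] 78.9
4065 [488. 348.] [430 282 116 115] z 0 [ 608.4 -460.3] [ 48.5 176.3] 26.9 circ [ 622.9 -453. ] 88.5
4065 [488. 348.] [430 282 116 115] z 40 [ 598.1 -433.7] [ 43.2 157. ] 26.9 circ [ 611.  -427.2] 78.8
2137 [465. 422.] [365 414 206  21] z 0 [ 587.4 -543.6] [ 20.3 214.9] 76.4 circ [ 589.2 -536.3] 107.5
2137 [465. 422.] [365 414 206  21] z 40 [ 579.4 -507.9] [ 18.1 191.4] 76.4 circ [ 581.  -501.3] 95.7
1277 [130. 457.] [110 441  46  39] z 0 [ 233.9 -504.9] [52.3 49.1] 76.2 circ [ 234.  -505.2] 35.2
1277 [130. 457.] [110 441  46  39] z 40 [ 264.6 -473.3] [46.5 43.8] 76.2 circ [ 264.7 -473.6] 31.3
1275 [516. 457.] [492 441  45  39] z 0 [ 626.4 -602.5] [52.2 48.6] 75.8 circ [ 626. -603.] 35.1
1275 [516. 457.] [492 441  45  39] z 40 [ 614.1 -560.3] [46.5 43.3] 75.8 circ [ 613.8 -560.7] 31.3
dark 749 [328. 247.] ((494.83795166015625, -307.9101257324219), 12.405914306640625)
dark 2597 [192. 348.] ((363.75030517578125, -361.6434326171875), 58.526607513427734)
dark 2607 [455. 348.] ((579.1513671875, -415.2567138671875), 58.491981506347656)
```

View pics/w5.png

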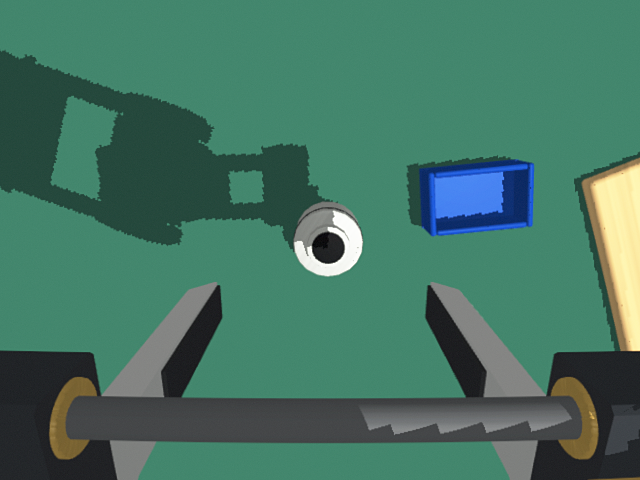

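The burner is at (328,240) with its mouth at (328,247). The blue dish at (476,197) is clear of the right finger. Grasping.

Request:
jog_arm(series=[[0.003, -0.124, -0.2, 0, 0, 0, 0], [0.003, -0.124, -0.5, 0, 0, 0, 0], [0.003, -0.124, -0.8, 0, 0, 0, 0], [0.003, -0.124, -0.9, 0, 0, 0, 0], [0.003, -0.124, -0.9, 0, 0, 0, 0]])

```text
clock: 13.85
eef_pos: [494.1, -306.9, 83.0]
eef_rot: [-3.137, -0.002, 1.328]
wrist_force: [-0.3, -0.1, -0.8]
finger_gap: 93.7
finger_force: 0.0
```

Request:
jog_arm(series=[[0, 0, -0.3, 0, 0, 0, 0], [0, 0, -0.5, 0, 0, 0, 0], [0, 0, -0.55, 0, 0, 0, 0], [0, 0, -0.55, 0, 0, 0, 0.3], [0, 0, -0.55, 0, 0, 0, 1], [0, 0, -0.55, 0, 0, 0, 1], [0, 0, -0.55, 0, 0, 0, 1], [0, 0, -0.55, 0, 0, 0, 1]])

```text
clock: 14.52
eef_pos: [495.4, -309.1, 20.8]
eef_rot: [3.14, 0.001, 1.327]
wrist_force: [-0.2, -0.4, -0.5]
finger_gap: 63.7
finger_force: 0.0
```

Request:
jog_arm(series=[[0, 0, 0, 0, 0, 0, 1], [0, 0, 0, 0, 0, 0, 1]])

```text
clock: 14.68
eef_pos: [495.1, -308.9, 20.1]
eef_rot: [3.141, 0.0, 1.327]
wrist_force: [-1.6, 0.5, 5.2]
finger_gap: 55.3
finger_force: 25.0
```

Request:
jog_arm(series=[[0, 0, 0.1, 0, 0, 0, 1], [0, 0, 0.3, 0, 0, 0, 1], [0, 0, 0.55, 0, 0, 0, 1], [0, 0, 0.8, 0, 0, 0, 1], [0, 0, 0.95, 0, 0, 0, 1], [0, 0, 0.95, 0, 0, 0, 1]])

```text
clock: 15.18
eef_pos: [496.2, -309.6, 138.3]
eef_rot: [3.135, 0.002, 1.327]
wrist_force: [0.1, 0.1, -1.5]
finger_gap: 55.6
finger_force: 25.0
```

Request:
jog_arm(series=[[0.1, 0.2, 0, 0, 0, 0, 1], [0.2, 0.4, 0, 0, 0, 0, 1], [0.3, 0.6, 0, 0, 0, 0, 1], [0.4, 0.8, 0, 0, 0, 0, 1], [0.5, 1, 0, 0, 0, 0, 1]])

```text
clock: 15.6
eef_pos: [554.8, -187.4, 132.3]
eef_rot: [-3.14, -0.0, 1.326]
wrist_force: [0.3, -0.7, -1.6]
finger_gap: 55.5
finger_force: 25.0
```

Request:
jog_arm(series=[[0, 0.2, 0, 0, 0, 0, 1], [0, 0.4, 0, 0, 0, 0, 1], [0, 0.6, 0, 0, 0, 0, 1], [0, 0.8, 0, 0, 0, 0, 1], [0, 1, 0, 0, 0, 0, 1]])

```text
clock: 16.02
eef_pos: [554.2, -67.5, 132.3]
eef_rot: [-3.14, 0.0, 1.327]
wrist_force: [0.4, 0.1, -1.3]
finger_gap: 55.8
finger_force: 25.0
```

Request:
jog_arm(series=[[0, 0.2, 0, 0, 0, 0, 1], [0, 0.4, 0, 0, 0, 0, 1], [0, 0.6, 0, 0, 0, 0, 1], [0, 0.8, 0, 0, 0, 0, 1], [0, 0.937, 0, 0, 0, 0, 1], [0, 0.937, 0, 0, 0, 0, 1], [0, 0.937, 0, 0, 0, 0, 1], [0, 0.937, 0, 0, 0, 0, 1]])

```text
clock: 16.68
eef_pos: [554.6, 43.1, 132.8]
eef_rot: [-3.141, 0.0, 1.326]
wrist_force: [0.4, -0.0, -1.8]
finger_gap: 55.4
finger_force: 25.0
```

Request:
jog_arm(series=[[0.004, 0.004, -0.2, 0, 0, 0, 1], [0.004, 0.004, -0.4, 0, 0, 0, 1], [0.004, 0.004, -0.55, 0, 0, 0, 1], [0.004, 0.004, -0.63, 0, 0, 0, 1], [0.004, 0.004, -0.66, 0, 0, 0, 1], [0.004, 0.004, -0.675, 0, 0, 0, 1], [0.004, 0.004, -0.683, 0, 0, 0, 1], [0.004, 0.004, -0.683, 0, 0, 0, 1]])

```text
clock: 17.35
eef_pos: [555.8, 44.0, 52.3]
eef_rot: [3.14, -0.0, 1.326]
wrist_force: [-0.1, 0.3, -2.0]
finger_gap: 55.5
finger_force: 25.0
```

Request:
jog_arm(series=[[0, 0, -0.005, 0, 0, 0, 1], [0, 0, -0.008, 0, 0, 0, 1], [0, 0, -0.008, 0, 0, 0, 1]])

```text
clock: 17.6
eef_pos: [555.5, 44.2, 50.9]
eef_rot: [3.141, -0.0, 1.327]
wrist_force: [-0.1, -0.3, -0.6]
finger_gap: 55.5
finger_force: 25.0
```

Request:
jog_arm(series=[[0, 0, -0.004, 0, 0, 0, 1], [0, 0, -0.004, 0, 0, 0, 0.35], [0, 0, -0.004, 0, 0, 0, 0.25], [0, 0, -0.004, 0, 0, 0, 0.25]])

```text
clock: 17.93
eef_pos: [555.5, 44.2, 50.2]
eef_rot: [3.141, -0.0, 1.327]
wrist_force: [0.4, 0.3, -0.8]
finger_gap: 69.4
finger_force: 0.0
```

Request:
jog_arm(series=[[0, 0, 0.15, 0, 0, 0, 0.25], [0, 0, 0.4, 0, 0, 0, 0.25], [0, 0, 0.7, 0, 0, 0, 0], [0, 0, 1, 0, 0, 0, 0], [0, 0, 1, 0, 0, 0, 0]])

```text
clock: 18.35
eef_pos: [557.8, 44.3, 177.2]
eef_rot: [3.132, -0.003, 1.327]
wrist_force: [-0.1, 0.5, 1.3]
finger_gap: 87.3
finger_force: 0.0
```

Request:
jog_arm(series=[[0.1, 0.33, 0.1, 0, 0, 0, 0], [0.2, 0.66, 0.2, 0, 0, 0, 0], [0.3, 1, 0.2, 0, 0, 0, 0], [0.3, 1, 0.2, 0, 0, 0, 0]])

```text
clock: 18.68
eef_pos: [592.2, 169.5, 194.5]
eef_rot: [3.14, -0.002, 1.33]
wrist_force: [-0.6, 0.2, -1.0]
finger_gap: 94.0
finger_force: 0.0
```

Request:
jog_arm(series=[[0.1, 0.33, 0, 0, 0, 0, 0], [0.2, 0.66, 0, 0, 0, 0, 0], [0.32, 1, 0, 0, 0, 0, 0], [0.32, 1, 0, 0, 0, 0, 0], [0.32, 1, 0, 0, 0, 0, 0], [0.32, 1, 0, 0, 0, 0, 0]])

```text
clock: 19.18
eef_pos: [629.6, 283.6, 193.4]
eef_rot: [-3.141, 0.001, 1.327]
wrist_force: [0.7, -0.0, 0.0]
finger_gap: 93.7
finger_force: 0.0
```

Run:
```python
from h import *
c,st,f=look('w6.png','white',(0,36),1500)
```

```text
[629.6 283.6 193.4] [-3.141e+00  1.000e-03  1.327e+00]
10989 [544.  30.] [443   0 197  73] z 0 [836.9 384.8] [ 55.1 162.6] 77.7 circ [840.7 402.1] 81.9
10989 [544.  30.] [443   0 197  73] z 36 [818.4 382.3] [ 49.7 146.6] 77.7 circ [821.8 397.9] 73.8
4674 [318. 198.] [280 159  77  78] z 0 [629.1 298.8] [67.2 66.7] 32.2 circ [629.3 299.2] 34.6
4674 [318. 198.] [280 159  77  78] z 36 [631.1 304.8] [60.6 60.1] 32.2 circ [631.2 305.2] 31.2
1750 [ 42. 267.] [ 12 244  56  52] z 0 [360.7 297.9] [55.3 48.1] 10.5 circ [360.3 298.4] 27.9
1750 [ 42. 267.] [ 12 244  56  52] z 36 [389.1 304. ] [49.8 43.3] 10.5 circ [388.8 304.4] 25.2
4040 [159. 348.] [102 282 115 115] z 0 [451.3 188.5] [176.9  48.9] 35.1 circ [442.1 201.7] 88.7
4040 [159. 348.] [102 282 115 115] z 36 [470.9 205.4] [159.4  44.1] 35.1 circ [462.5 217.3] 80.0
4052 [488. 348.] [430 282 116 115] z 0 [743.6 115.8] [ 48.6 176.7] 26.9 circ [758.  123.1] 88.6
4052 [488. 348.] [430 282 116 115] z 36 [734.3 139.9] [ 43.8 159.3] 26.9 circ [747.3 146.5] 79.9
2519 [470. 424.] [357 416 219  20] z 0 [721.5  31. ] [ 21.3 230.4] 75.9 circ [722.7  35.5] 115.3
2519 [470. 424.] [357 416 219  20] z 36 [714.4  63.4] [ 19.2 207.7] 75.9 circ [715.4  67.5] 104.0
2575 [207. 461.] [168 441  75  39] z 0 [443.2  53.9] [51.1 76.2] 76.2 circ [442.9  54.3] 45.3
2575 [207. 461.] [168 441  75  39] z 36 [463.5  84.1] [46.1 68.7] 76.2 circ [463.3  84.4] 40.8
```

View pics/w6.png

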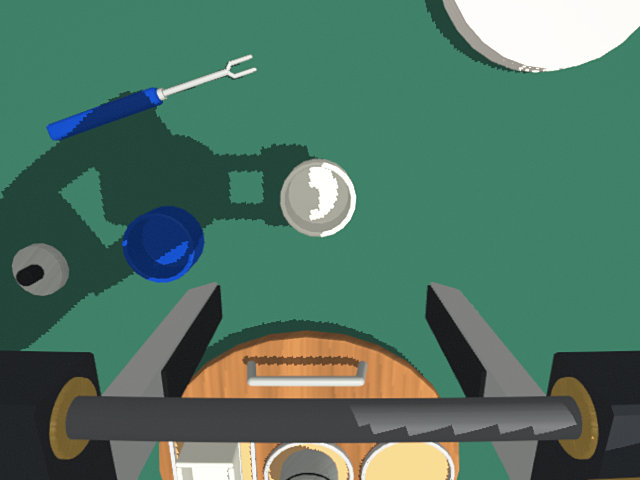

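The white bowl is centred at (318,198), 60 mm across at z=36. The blue bowl at (163,244) is well clear. Grasping.

Request:
jog_arm(series=[[0.012, 0.18, -0.2, 0, 0, 0, 0], [0.012, 0.18, -0.5, 0, 0, 0, 0], [0.012, 0.18, -0.8, 0, 0, 0, 0], [0.012, 0.18, -0.9, 0, 0, 0, 0], [0.012, 0.18, -0.9, 0, 0, 0, 0]])

```text
clock: 19.65
eef_pos: [630.1, 304.0, 83.2]
eef_rot: [-3.137, 0.003, 1.325]
wrist_force: [-0.9, 0.3, 0.3]
finger_gap: 93.9
finger_force: 0.0
```

Request:
jog_arm(series=[[0, 0, -0.3, 0, 0, 0, 0], [0, 0, -0.5, 0, 0, 0, 0], [0, 0, -0.55, 0, 0, 0, 0], [0, 0, -0.55, 0, 0, 0, 0.3], [0, 0, -0.55, 0, 0, 0, 1], [0, 0, -0.55, 0, 0, 0, 1], [0, 0, -0.55, 0, 0, 0, 1], [0, 0, -0.55, 0, 0, 0, 1]])

```text
clock: 20.32
eef_pos: [631.8, 306.0, 21.6]
eef_rot: [3.14, -0.001, 1.327]
wrist_force: [0.3, -0.1, 0.5]
finger_gap: 64.1
finger_force: 0.0
```

Request:
jog_arm(series=[[0, 0, 0, 0, 0, 0, 1], [0, 0, 0, 0, 0, 0, 1]])

```text
clock: 20.48
eef_pos: [631.6, 306.0, 21.2]
eef_rot: [3.14, -0.001, 1.327]
wrist_force: [-1.1, -0.7, 5.9]
finger_gap: 60.4
finger_force: 25.0
```

Request:
jog_arm(series=[[0, 0, 0.1, 0, 0, 0, 1], [0, 0, 0.3, 0, 0, 0, 1], [0, 0, 0.55, 0, 0, 0, 1], [0, 0, 0.8, 0, 0, 0, 1], [0, 0, 0.95, 0, 0, 0, 1], [0, 0, 0.95, 0, 0, 0, 1]])

```text
clock: 20.98
eef_pos: [632.7, 306.5, 139.9]
eef_rot: [3.136, -0.005, 1.327]
wrist_force: [1.3, 1.2, -0.2]
finger_gap: 60.0
finger_force: 25.0
```

Request:
jog_arm(series=[[0.03, -0.2, 0, 0, 0, 0, 1], [0.06, -0.4, 0, 0, 0, 0, 1], [0.09, -0.6, 0, 0, 0, 0, 1], [0.12, -0.8, 0, 0, 0, 0, 1], [0.147, -1, 0, 0, 0, 0, 1]])

```text
clock: 21.4
eef_pos: [648.4, 184.6, 132.8]
eef_rot: [-3.14, 0.001, 1.327]
wrist_force: [0.1, 0.4, -2.2]
finger_gap: 60.0
finger_force: 25.0
```

Request:
jog_arm(series=[[0, -0.2, 0, 0, 0, 0, 1], [0, -0.4, 0, 0, 0, 0, 1], [0, -0.6, 0, 0, 0, 0, 1], [0, -0.8, 0, 0, 0, 0, 1], [0, -1, 0, 0, 0, 0, 1]])

```text
clock: 21.82
eef_pos: [648.2, 64.6, 132.9]
eef_rot: [-3.14, 0.0, 1.327]
wrist_force: [0.3, 0.3, -0.8]
finger_gap: 60.4
finger_force: 25.0
```

Request:
jog_arm(series=[[0, -0.2, 0, 0, 0, 0, 1], [0, -0.38, 0, 0, 0, 0, 1], [0, -0.38, 0, 0, 0, 0, 1], [0, -0.38, 0, 0, 0, 0, 1], [0, -0.38, 0, 0, 0, 0, 1]])

```text
clock: 22.23
eef_pos: [648.6, 20.7, 133.4]
eef_rot: [-3.141, 0.0, 1.327]
wrist_force: [0.3, 0.1, -1.0]
finger_gap: 60.1
finger_force: 25.0
```

Request:
jog_arm(series=[[0.004, 0, -0.2, 0, 0, 0, 1], [0.004, 0, -0.4, 0, 0, 0, 1], [0.004, 0, -0.55, 0, 0, 0, 1], [0.004, 0, -0.62, 0, 0, 0, 1], [0.004, 0, -0.65, 0, 0, 0, 1], [0.004, 0, -0.665, 0, 0, 0, 1], [0.004, 0, -0.675, 0, 0, 0, 1], [0.004, 0, -0.675, 0, 0, 0, 1]])

```text
clock: 22.9
eef_pos: [649.8, 20.4, 53.9]
eef_rot: [3.14, -0.0, 1.327]
wrist_force: [-0.0, 0.4, -1.4]
finger_gap: 60.0
finger_force: 25.0
```

Request:
jog_arm(series=[[0, 0, -0.006, 0, 0, 0, 1], [0, 0, -0.012, 0, 0, 0, 1], [0, 0, -0.012, 0, 0, 0, 1]])

```text
clock: 23.15
eef_pos: [649.4, 20.2, 51.9]
eef_rot: [3.141, -0.0, 1.327]
wrist_force: [-0.4, -0.9, -2.0]
finger_gap: 60.4
finger_force: 25.0
```

Run:
```python
from h import *
c=manip.camera('wrist'); save('w7.png',c['frame'])
```

```text
(no output)
```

View pics/w7.png

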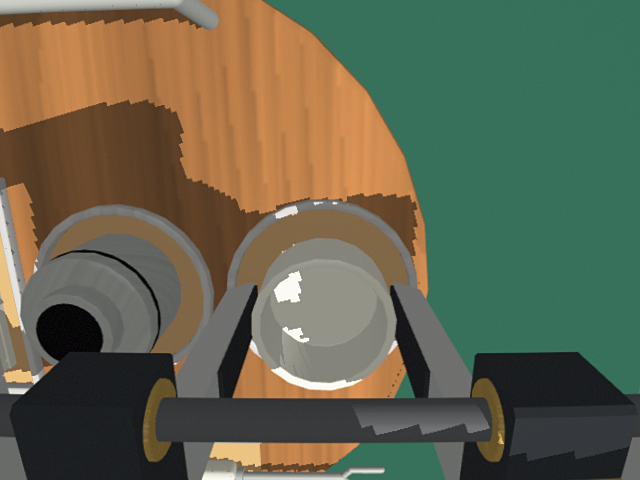

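The bowl is inside its ring (ring centre (322,285)) and the burner stands in its own. Settling the last millimetre.

Request:
jog_arm(series=[[0, 0, -0.006, 0, 0, 0, 1], [0, 0, -0.01, 0, 0, 0, 1], [0, 0, -0.01, 0, 0, 0, 1]])

```text
clock: 23.45
eef_pos: [649.5, 20.1, 51.2]
eef_rot: [3.141, -0.0, 1.327]
wrist_force: [-3.2, 0.5, 6.1]
finger_gap: 60.3
finger_force: 25.0
```

Request:
jog_arm(series=[[0, 0, 0, 0, 0, 0, 0.33], [0, 0, 0, 0, 0, 0, 0.25], [0, 0, 0, 0, 0, 0, 0.25]])

```text
clock: 23.7
eef_pos: [649.4, 20.2, 50.4]
eef_rot: [3.141, -0.0, 1.327]
wrist_force: [-0.7, 0.2, 0.2]
finger_gap: 69.6
finger_force: 0.0
```

Request:
jog_arm(series=[[0, 0, 0.15, 0, 0, 0, 0.25], [0, 0, 0.4, 0, 0, 0, 0.25], [0, 0, 0.7, 0, 0, 0, 0.25], [0, 0, 1, 0, 0, 0, 0.25], [0, 0, 1, 0, 0, 0, 0.25]])

```text
clock: 24.12
eef_pos: [651.7, 20.2, 178.3]
eef_rot: [3.131, -0.002, 1.327]
wrist_force: [0.2, -0.1, 0.9]
finger_gap: 70.7
finger_force: 0.0
```

```bash
cat >> h.py <<'E'
def dark(name,z,amax=4000):
    st=manip.read_state(); c=manip.camera('wrist'); f=c['frame']; save(name,f); print(st['eef_pos'].round(1))
    h,s,v=cv2.split(cv2.cvtColor(f,cv2.COLOR_RGB2HSV))
    for a,ce,bb,p in comps((v<45).astype(np.uint8),60,amax):
        for zz in z:
            q=onz(c,p,zz,st)[:,:2].astype(np.float32); e=cv2.minEnclosingCircle(q); print('dark',a,ce.round(),bb,zz,np.round(e[0],1),round(e[1],1))
E
python3 - <<'E'
from h import *
dark('w8.png',(80,))
E
```

```text
[651.7  20.2 178.3]
dark 1099 [172. 245.] [154 227  38  37] 80 [555.8  44.9] 12.8
dark 2067 [224. 348.] [200 286  47 112] 80 [566.3 -33.3] 47.8
dark 2112 [423. 348.] [400 286  47 112] 80 [705.6 -68.9] 48.3
```

Request:
jog_arm(series=[[-0.3, 0.25, 0.1, 0, 0, 0, 0.25], [-0.6, 0.5, 0.2, 0, 0, 0, 0.4], [-1, 0.8, 0.2, 0, 0, 0, 0.4], [-1, 0.8, 0.2, 0, 0, 0, 0.4], [-1, 0.8, 0.2, 0, 0, 0, 0.4]])

```text
clock: 24.58
eef_pos: [525.9, 118.9, 194.0]
eef_rot: [-3.14, -0.0, 1.33]
wrist_force: [-0.6, 0.8, -0.1]
finger_gap: 56.8
finger_force: 0.0
```

Request:
jog_arm(series=[[-0.3, 0.25, 0, 0, 0, 0, 0.4], [-0.6, 0.5, 0, 0, 0, 0, 0.4], [-1, 0.8, 0, 0, 0, 0, 0.4], [-1, 0.8, 0, 0, 0, 0, 0.4], [-1, 0.8, 0, 0, 0, 0, 0.4]])

```text
clock: 25.0
eef_pos: [406.3, 214.2, 193.7]
eef_rot: [-3.14, 0.0, 1.33]
wrist_force: [0.9, -0.2, 0.1]
finger_gap: 56.1
finger_force: 0.0
```

Request:
jog_arm(series=[[-0.2, 0.3, 0, 0, 0, 0, 0.4], [-0.367, 0.6, 0, 0, 0, 0, 0.4], [-0.367, 0.6, 0, 0, 0, 0, 0.4], [-0.367, 0.6, 0, 0, 0, 0, 0.4], [-0.367, 0.6, 0, 0, 0, 0, 0.4], [-0.367, 0.6, 0, 0, 0, 0, 0.4]])

```text
clock: 25.5
eef_pos: [366.1, 283.2, 193.9]
eef_rot: [-3.141, 0.001, 1.325]
wrist_force: [0.6, -0.5, -0.0]
finger_gap: 56.5
finger_force: 0.0
```

Run:
```python
from h import *
dark('w9.png',(11,29))
look('w9b.png','white',(0,11),500)
```

```text
[366.1 283.2 193.9]
dark 185 [315. 202.] [309 193  17  20] 11 [365.  297.3] 8.4
dark 185 [315. 202.] [309 193  17  20] 29 [366.1 300.5] 7.9
dark 1714 [243. 348.] [224 286  38 112] 11 [263.7 184.2] 61.4
dark 1714 [243. 348.] [224 286  38 112] 29 [269.9 193.1] 58.3
dark 1701 [404. 348.] [385 286  38 112] 11 [410.8 147.4] 61.4
dark 1701 [404. 348.] [385 286  38 112] 29 [409.6 158.1] 58.3
[366.1 283.2 194. ] [-3.141  0.     1.325]
2201 [318. 199.] [290 171  57  58] z 0 [365.6 297.6] [49.8 49.1] 30.4 circ [365.8 297.5] 25.4
2201 [318. 199.] [290 171  57  58] z 11 [366.2 299.4] [48.3 47.6] 30.4 circ [366.4 299.3] 24.6
3761 [218. 346.] [184 282  75 116] z 0 [236.3 188.3] [141.6  45. ] 57.8 circ [239.5 186.3] 72.9
3761 [218. 346.] [184 282  75 116] z 11 [240.8 193.5] [137.3  43.7] 57.8 circ [243.9 191.5] 70.7
3745 [429. 346.] [389 282  76 116] z 0 [438.2 138. ] [ 48.2 141.3] 3.7 circ [433.2 137.7] 72.8
3745 [429. 346.] [389 282  76 116] z 11 [436.7 144.7] [ 46.8 137.1] 3.7 circ [431.8 144.4] 70.7
981 [589. 307.] [540 293 100  21] z 0 [592.6 134.6] [ 17.9 103.9] 69.2 circ [593.7 137.5] 52.1
9
[... 335 characters left out ...]
01.8] [63.5 38.4] 70.8 circ [-33.7 101.3] 36.7
1162 [ 13. 460.] [  0 437  32  43] z 11 [-20.9 109.5] [61.6 37.2] 70.8 circ [-21.1 109. ] 35.6
852 [629. 460.] [615 437  25  43] z 0 [624.6 -63.8] [66.  27.8] 89.9 circ [629.  -63.8] 34.3
852 [629. 460.] [615 437  25  43] z 11 [617.4 -51.1] [64. 27.] 89.9 circ [621.7 -51.1] 33.3
790 [204. 458.] [192 442  29  38] z 0 [180.7  52.9] [50.4 30.1] 75.2 circ [180.5  52.6] 28.8
790 [204. 458.] [192 442  29  38] z 11 [186.8  62.1] [48.9 29.2] 75.2 circ [186.6  61.8] 27.9
777 [442. 458.] [427 442  29  38] z 0 [421.6  -7.4] [50.  30.2] 75.6 circ [421.2  -7.3] 29.0
777 [442. 458.] [427 442  29  38] z 11 [420.5   3.6] [48.5 29.3] 75.6 circ [420.2   3.7] 28.2
```

View pics/w9b.png

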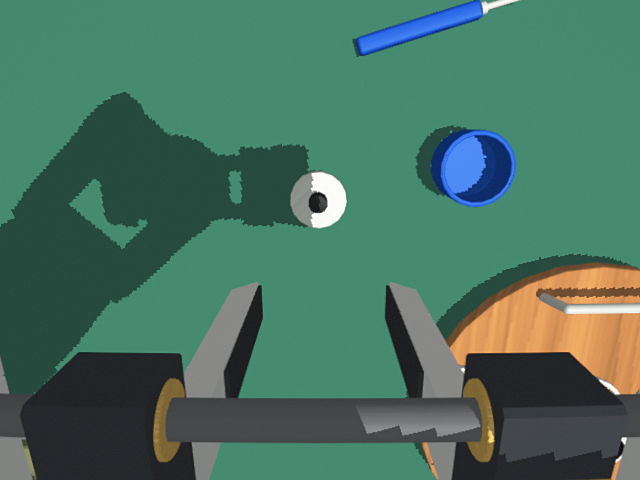

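The cap is at (318,199) with its knob at (318,202), its size consistent. The burner mouth measured at (555.8,44.9). Grasping the knob.

Request:
jog_arm(series=[[0, 0.14, -0.2, 0, 0, 0, 0.4], [0, 0.14, -0.5, 0, 0, 0, 0.4], [0, 0.14, -0.8, 0, 0, 0, 0.4], [0, 0.14, -0.9, 0, 0, 0, 0.4], [0, 0.14, -0.9, 0, 0, 0, 0.4]], grip_force=15)

```text
clock: 26.02
eef_pos: [364.4, 299.4, 83.4]
eef_rot: [-3.138, 0.004, 1.325]
wrist_force: [0.3, -0.0, -0.1]
finger_gap: 56.0
finger_force: 0.0
```

Request:
jog_arm(series=[[0, 0, -0.3, 0, 0, 0, 0.4], [0, 0, -0.48, 0, 0, 0, 0.4], [0, 0, -0.53, 0, 0, 0, 0.4], [0, 0, -0.53, 0, 0, 0, 0.5], [0, 0, -0.53, 0, 0, 0, 0.7], [0, 0, -0.53, 0, 0, 0, 1], [0, 0, -0.53, 0, 0, 0, 1], [0, 0, -0.53, 0, 0, 0, 1]])

```text
clock: 26.68
eef_pos: [365.8, 301.3, 23.9]
eef_rot: [3.14, -0.001, 1.327]
wrist_force: [-0.3, 0.7, 1.3]
finger_gap: 26.5
finger_force: 0.0
```

Request:
jog_arm(series=[[0, 0, 0, 0, 0, 0, 1], [0, 0, 0, 0, 0, 0, 1], [0, 0, 0, 0, 0, 0, 1]])

```text
clock: 26.93
eef_pos: [365.5, 301.1, 23.2]
eef_rot: [3.141, -0.0, 1.327]
wrist_force: [-1.4, -0.5, 5.2]
finger_gap: 15.5
finger_force: 15.0
```

Request:
jog_arm(series=[[0, 0, 0.1, 0, 0, 0, 1], [0, 0, 0.3, 0, 0, 0, 1], [0, 0, 0.55, 0, 0, 0, 1], [0, 0, 0.8, 0, 0, 0, 1], [0, 0, 1, 0, 0, 0, 1]])

```text
clock: 27.35
eef_pos: [365.3, 301.0, 144.8]
eef_rot: [3.141, -0.001, 1.327]
wrist_force: [0.4, 0.6, -0.1]
finger_gap: 15.1
finger_force: 15.0
```

Request:
jog_arm(series=[[0.15, -0.18, 0.1, 0, 0, 0, 1], [0.3, -0.36, 0.2, 0, 0, 0, 1], [0.45, -0.54, 0.2, 0, 0, 0, 1], [0.6, -0.72, 0.2, 0, 0, 0, 1], [0.8, -0.9, 0.2, 0, 0, 0, 1]])

```text
clock: 27.77
eef_pos: [461.5, 191.9, 167.0]
eef_rot: [3.142, -0.0, 1.327]
wrist_force: [0.9, 0.8, -0.4]
finger_gap: 15.7
finger_force: 15.0
```

Request:
jog_arm(series=[[0.15, -0.18, 0, 0, 0, 0, 1], [0.3, -0.36, 0, 0, 0, 0, 1], [0.45, -0.54, 0, 0, 0, 0, 1], [0.6, -0.72, 0, 0, 0, 0, 1], [0.78, -0.9, 0, 0, 0, 0, 1], [0.78, -0.9, 0, 0, 0, 0, 1]])

```text
clock: 28.27
eef_pos: [557.1, 81.6, 166.3]
eef_rot: [3.141, 0.001, 1.324]
wrist_force: [-1.8, -0.7, -0.9]
finger_gap: 15.3
finger_force: 15.0
```

Request:
jog_arm(series=[[0, -0.18, 0, 0, 0, 0, 1], [0, -0.33, 0, 0, 0, 0, 1], [0, -0.33, 0, 0, 0, 0, 1], [0, -0.33, 0, 0, 0, 0, 1], [0, -0.33, 0, 0, 0, 0, 1]])

```text
clock: 28.68
eef_pos: [554.7, 46.1, 166.7]
eef_rot: [-3.141, -0.0, 1.327]
wrist_force: [-0.9, -0.0, -0.7]
finger_gap: 15.4
finger_force: 15.0
```

Request:
jog_arm(series=[[0.007, -0.007, -0.2, 0, 0, 0, 1], [0.007, -0.007, -0.35, 0, 0, 0, 1], [0.007, -0.007, -0.45, 0, 0, 0, 1], [0.007, -0.007, -0.5, 0, 0, 0, 1], [0.007, -0.007, -0.53, 0, 0, 0, 1], [0.007, -0.007, -0.56, 0, 0, 0, 1], [0.007, -0.007, -0.575, 0, 0, 0, 1], [0.007, -0.007, -0.575, 0, 0, 0, 1]])

```text
clock: 29.35
eef_pos: [555.9, 44.6, 98.0]
eef_rot: [3.141, -0.0, 1.327]
wrist_force: [0.4, -0.2, -0.7]
finger_gap: 15.7
finger_force: 15.0
```

Request:
jog_arm(series=[[0, 0, -0.006, 0, 0, 0, 1], [0, 0, -0.01, 0, 0, 0, 1], [0, 0, -0.01, 0, 0, 0, 1]])

```text
clock: 29.6
eef_pos: [555.8, 44.5, 96.8]
eef_rot: [3.141, -0.0, 1.327]
wrist_force: [-0.2, -0.1, -0.7]
finger_gap: 15.1
finger_force: 15.0
```

The cap is below the neck's top with no contact force, so it is over the neck. Settling and releasing.

Request:
jog_arm(series=[[0, 0, -0.006, 0, 0, 0, 1], [0, 0, -0.011, 0, 0, 0, 1], [0, 0, -0.011, 0, 0, 0, 1]])

```text
clock: 29.85
eef_pos: [555.8, 44.6, 95.3]
eef_rot: [3.141, 0.0, 1.327]
wrist_force: [0.4, 0.6, -1.3]
finger_gap: 15.3
finger_force: 15.0
```

Request:
jog_arm(series=[[0, 0, 0, 0, 0, 0, 0.7], [0, 0, 0, 0, 0, 0, 0.5], [0, 0, 0, 0, 0, 0, 0.5], [0, 0, 0, 0, 0, 0, 0.5]])

```text
clock: 30.18
eef_pos: [555.7, 44.5, 95.2]
eef_rot: [-3.142, -0.0, 1.327]
wrist_force: [-0.0, -0.6, -0.5]
finger_gap: 38.9
finger_force: 0.0
```

Request:
jog_arm(series=[[0, 0, 0.15, 0, 0, 0, 0.5], [0, 0, 0.4, 0, 0, 0, 0.5], [0, 0, 0.7, 0, 0, 0, 0.5], [0, 0, 1, 0, 0, 0, 0.5], [0, 0, 1, 0, 0, 0, 0.5]])

```text
clock: 30.6
eef_pos: [557.8, 44.6, 222.4]
eef_rot: [3.132, -0.003, 1.327]
wrist_force: [0.3, 0.8, 0.5]
finger_gap: 47.5
finger_force: 0.0
```

Request:
jog_arm(series=[[-0.3, -0.3, 0, 0, 0, 0, 0.5], [-0.6, -0.6, 0, 0, 0, 0, 0.5], [-1, -1, 0, 0, 0, 0, 0.5], [-1, -1, 0, 0, 0, 0, 0.5], [-1, -1, 0, 0, 0, 0, 0.5]])

```text
clock: 31.02
eef_pos: [432.5, -78.3, 215.3]
eef_rot: [3.142, 0.001, 1.324]
wrist_force: [0.5, -0.3, 0.5]
finger_gap: 47.2
finger_force: 0.0
```

Request:
jog_arm(series=[[-0.1, -0.3, 0, 0, 0, 0, 0.5], [-0.2, -0.6, 0, 0, 0, 0, 0.5], [-0.2, -1, 0, 0, 0, 0, 0.5], [-0.2, -1, 0, 0, 0, 0, 0.5], [-0.2, -1, 0, 0, 0, 0, 0.5]])

```text
clock: 31.43
eef_pos: [411.7, -197.1, 215.0]
eef_rot: [-3.142, -0.0, 1.323]
wrist_force: [0.4, 0.2, 0.1]
finger_gap: 46.7
finger_force: 0.0
```

Request:
jog_arm(series=[[-0.1, -0.3, 0, 0, 0, 0, 0.5], [-0.1, -0.6, 0, 0, 0, 0, 0.5], [-0.1, -1, 0, 0, 0, 0, 0.5], [-0.1, -1, 0, 0, 0, 0, 0.5], [-0.1, -1, 0, 0, 0, 0, 0.5], [-0.1, -1, 0, 0, 0, 0, 0.5]])

```text
clock: 31.93
eef_pos: [400.2, -314.1, 214.9]
eef_rot: [-3.141, -0.001, 1.327]
wrist_force: [0.3, 0.3, -0.9]
finger_gap: 47.1
finger_force: 0.0
```

Run:
```python
from h import *
t=manip.camera('top');s=manip.camera('scene'); save('t9.png',t['frame']); a=np.hstack([cv2.resize(x['frame'][y0:y0+h,x0:x0+w],(400,400)) for x,x0,y0,w,h in((t,200,135,165,165),(s,225,215,165,165))]); save('end.png',a)
def blue(c):
    return [(c2[0],c2[1].round(1)) for c2 in comps(mask(c,'blue'),200) if 80<c2[1][0]<520 and 130<c2[1][1]<430]
print(blue(np.load('top.npy')));print(blue(t['frame']))
print(blue(np.load('scene.npy')));print(blue(s['frame']))
C=np.array([555,43.8]);th=np.radians(-13.9);M=np.array([[np.cos(th),np.sin(th)],[-np.sin(th),np.cos(th)]])
for k,im in(('white',t),('dark',t)):
    f=im['frame'];h,sa,v=cv2.split(cv2.cvtColor(f,cv2.COLOR_RGB2HSV))
    m=mask(f,'white') if k=='white' else (v<45).astype(np.uint8)
    for A,ce,bb,p in comps(m,25,2500):
        if 205<ce[0]<355 and 140<ce[1]<290: 
            print(k,A,ce.round(1),bb,[ (z,(M@(onz(t,[ce],z)[0,:2]-C)).round(1).tolist()) for z in (36,66,101)])
```

```text
[(np.int32(1001), array([435.6, 181.9])), (np.int32(575), array([163.9, 244.3])), (np.int32(250), array([112.6, 253.3]))]
[(np.int32(990), array([435.7, 181.6])), (np.int32(471), array([164.3, 244.7])), (np.int32(229), array([112.7, 253.6]))]
[(np.int32(815), array([201.9, 214.4])), (np.int32(818), array([410. , 341.5])), (np.int32(326), array([457.1, 377.7]))]
[(np.int32(813), array([201.8, 214.4])), (np.int32(816), array([410. , 341.4])), (np.int32(326), array([457.1, 377.7]))]
white 999 [290.7 168.6] [270 151  42  41] [(36, [99.8, -0.0]), (66, [90.7, -3.0]), (101, [80.1, -6.5])]
white 510 [332.6 209.5] [322 165  27  82] [(36, [30.9, -109.0]), (66, [24.0, -108.4]), (101, [16.0, -107.7])]
white 198 [222.7 199.2] [216 176  17  49] [(36, [0.4, 127.9]), (66, [-5.5, 120.8]), (101, [-12.3, 112.4])]
white 900 [279.2 211.1] [261 193  40  41] [(36, [1.9, 2.7]), (66, [-4.0, -0.3]), (101, [-10.9, -3.9])]
white 149 [319.6 221.4] [313 194  14  57] [(36, [-0.9, -87.1]), (66, [-6.7, -87.2]), (101, [-13.5, -87.4])]
white 131 [338.8 225.8] [332 198  14  57] [(36, [-1.1, -129.7]), (66, [-6.9, -128.4]), (101, [-13.7, -126.9])]
white 59 [345.  232.4] [333 204  18  56] [(36, [-12.3, -145.5]), (66, [-17.7, -143.7]), (101, [-24.1, -141.6])]
white 419 [270.4 254.6] [241 230  60  49] [(36, [-94.2, -0.4]), (66, [-97.0, -3.4]), (101, [-100.2, -6.8])]
white 1112 [269.5 252.5] [247 236  46  35] [(36, [-90.3, 2.3]), (66, [-93.2, -0.7]), (101, [-96.6, -4.3])]
white 65 [290.  282.6] [258 271  65  17] [(36, [-142.9, -54.5]), (66, [-144.1, -55.7]), (101, [-145.5, -57.1])]
```

View pics/end.png

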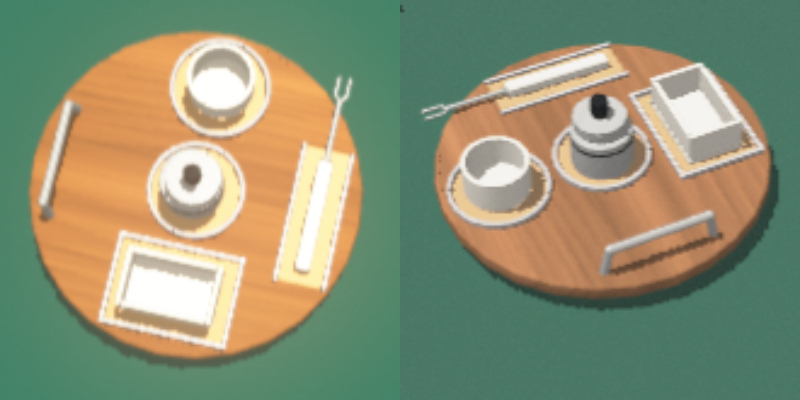

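Both crops show every white and steel piece flat and in its place, with the cap level on the neck. The blue pieces have not moved. Handing in.

```bash
python3 -c "
from cell import manip; print(manip.sign_off())"
```

```text
the job is handed in; nothing more can be done
None
```

The fondue set is laid out on the lazy Susan, with every white and steel piece in its place and the blue pieces unmoved in the final pictures; I handed it in at about 32 s of the 131 s allowed, and the hand-in gave no verdict.

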